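Seat the keyed drive pin in the tube bender's die

ROBOT

A 6-joint arm with a two-finger parallel gripper is mounted at the origin on the work surface. World frame = base frame: x ahead of the robot, y to its left, z up, the work surface at z = 0. Lengths are in m, angles in degrees, forces in N, time in s.
With the tool pointing down it reaches from about 0.4 to 0.825 m from the base axis. Payload 7 kg.
Tool frame: the origin (TCP) lies midway between the tips of the shut fingers; the grasp point (between the pads) lies ctrl.tcp_to_grasp behind it (ctrl.tcp_to_grasp is the distance from the TCP to the grasp point, in m); z points along the fingers, y is the line along which they close (so a half turn about z gives the same grasp; the last joint's range is limited). The gripper opens to 88 mm and grips with 3 to 60 N. Pads are 19 mm wide; open, the fingers measure 130 mm over their backs; the gripper's body (78 mm by 193 mm) begins 47 mm behind the grasp point.
Start: joints at [-52.305, 20.546, 0.682, 0, -70.136, -16.507], TCP at [0.244, -0.629, 0.227] pointing down, gripper open.
Joint ranges: [-176.03, 176.03], [-82.01, 121.73], [-58.28, 71.71], [-173.87, 95.51], [-174.79, -0.11], [-173.66, 173.66]. Speed limits (degrees/s): [136.94, 136.94, 172.46, 180, 180, 180].

INTERFACE

Orientations are given as [roll, pitch, yaw] about the fixed x, y, z axes, in that order (R = Rz(yaw) Ry(pitch) Rx(roll)).
In Python, from plant import ctrl, imaging, close_job gives the robot as it stands.
- The arm moves only by the shell command python3 -m crank 'ROWS'. ROWS is JSON, a list of rows, each a list of 3 entries, a list of its own where there are three numbers: the shift along the world's x, y, z in m, then the turn, a rotation vector about the world's x, y, z in degrees, then the opening, from -1 (shut) to 1 (fully open), so that 0 is half open. A call has 1 to 12 rows; each row shifts and turns the commanded pose from where the row before left it; what a row does not reach is not made up. A row lasts 1/10 s, in which the tool goes at most 50 mm and 8.59 degrees, less where a joint would pass 70% of its speed; a pose out of reach is approached as far as the arm can. A call is refused whole if a number of a shift passes 0.05 or a number of a turn 8.59, either way. A call with a gripper value outside its range is refused whole. The fingers move at their own pace and stop on an object; the grip force is fixed at half the most. Time passes only in rows, so rows that do not move let the fingers close. It gives the time, the measured TCP pose, the force, the opening and the grip force at its end, in the units of the state.
- ctrl.get_obs(): the state, without advancing time (a new reading comes with each control period).
- imaging.snapshot(name): name is "scene" or "top"; returns (picture, depth): 400x640x3 uint8, blue, green, red; 400x640 float32, m along the optical axis (not along the pixel's ray), 0 where there is no reading.
- imaging.camera_model(name): a dict with "mtx" (3x3 intrinsics, pixels), "D" ([k1, k2, p1, p2, k3] as OpenCV has them; the pictures are not rectified), "R" (3x3) and "t" (3): a world point X has camera coordinates R X + t. Camera axes: x right, y down, z forward; pixel columns grow to the right and rows downward; lengths in m; the calibration is good to about 2 mm. A picture is of the moment at which its call begins. camera_model takes no time and is no camera call.
- close_job(): hands the job in; it is judged then, once.
The state is a dict: "clock": time; "joint_pos": joint angles; "qvel": joint speeds; "tau": joint torques, N m; "tool_pos": TCP position; "orientation": TCP orientation; "force": force on the tool from outside, world axes, zero at the start; "moment": the same for the moment, N m; "opening": finger opening in m; "gripper_force": force on a finger pad.
Only numpy, scipy, OpenCV 4.12 (cv2) and the standard library are available. Lean on these libraries where they do the work, as an engineer would, in place of code of your own. Each camera call takes 0.05 s, during which the arm holds its last target. There are 200 camera calls.

TASK

Take the red-handled drive pin from the green rack: its flange is captive in the slot, so draw it out through the slot's open end. Push it down into the hub of the tube bender's bend die, turning it until its key slips into the keyway, and keep pushing against the spring inside until the flange sits on the die. Finish like that, still gripping the handle and holding the pin fully home (the spring lifts it if you let go), and leave the other parts on the bench where they stand.

Things in the scene. Friction and masses are not known exactly. Their poses are not given: they have to be found in the camera images.
- drive_pin: Loose upright steel pin, 0.36-0.54 kg, 107 mm tall. Origin: centre of its lower tip; z up its axis, +x to the key's side. From the tip up (mm): shaft diameter 24 to height 48 (lowest 4 tapered to 19), with one brass key 8 wide, reaching 18 from the axis, heights 20-48; flange dia 56, 48-56; neck dia 22, 56-68; collar dia 44, 68-73; red square handle, 73-107. Yellow stripes show the key's side.
- pin_grip (a point): Point on the drive pin's axis in its red square handle (26 x 26 mm, sides along the pin's x and y), 94 mm above the pin's tip and 21 mm above the collar; axes as the pin's. Fingertips may rest on the collar. One yellow stripe runs on the handle's top from the centre to +x (the key's side), another on the flange.
- rack: Fixed green rack, 82 mm wide and 92 mm tall, on a base plate 130 x 130 x 8 mm. Origin: on the work surface under the middle of its T-slot; z up. The slot runs along x, open at x = -55 mm (the end roughly facing the robot), with a stop at x = +45 mm. At the start the pin stands in it between x = -15 and +12 mm, turned up to 0.5 rad from the rack.
- slot (a point): Middle of the slot, at the tops of the two rails (75 mm above the surface, 44 mm clear between them) on which the pin's flange rests, in a channel 62 mm wide; axes as the rack's. Two lips, 86 to 92 mm above the surface with 34 mm clear between them, stop the flange from being lifted until the pin's axis is beyond x = -83 mm.
- bender: Fixed blue bed plate of the tube bender, 240 (x) x 210 (y) x 30 mm, which carries the die; origin on the surface under the die's axis, z up. A steel tube (diameter 26) and a grey shoe lie along x beside the die on its +y side, none of it above 71 mm.
- die: Fixed grey steel bend die, a grooved wheel of diameter 140, 55 mm tall, on the bender's bed; it does not turn. Origin: centre of its underside; z up; +x points from the axis to the keyway, within 0.9 rad of world +x. Bright hub with a bore of diameter 26.5 with one keyway 11 mm wide, reaching 20.5 mm from the axis, both full height. A yellow stripe on the top face shows the keyway's side.
- hub_mouth (a point): Centre of the bore at the die's flat top face, 85 mm above the surface; axes as the die's. The pin is home when its flange's underside rests on this face, so its tip is 48 mm below this point.
- ejector (a joint): How far (m) the brass spring plunger in the bore has been pressed down. At 0 its top is 36 mm below the die's top face; it pushes up with 9 N there, and 13 N at 0.012, where the pin is home.
- tube_offcut: Loose upright steel tube, diameter 48, 80 mm tall; origin at the centre of its underside. To be left alone.
- reducer_cone: Loose copper-coloured stepped cone, diameter 62, 70 mm tall; origin at the centre of its underside. To be left alone.
- grease_can: Loose orange can, diameter 58, 75 mm tall; origin at the centre of its underside. To be left alone.
Mind the look-alikes: they are no part of the job. What is meant by the rack is not pink or purple, and is the larger of those in its own colour.

How it is judged (in metres and radians):
On the way, in this order (a step that is already met when the one before it is completed fails the run):
1. the pin is drawn out through the open end of the rack's slot (x of drive_pin in the frame of rack below -0.08 m), for 0.05 s.
2. the tip of the pin is in the hub's bore (horizontal distance between drive_pin and hub_mouth below 0.004 m and z of drive_pin in the frame of hub_mouth below -0.005 m), for 0.05 s.
At the end, for the whole second after the job is handed in: The pin is upright in the bore (within 4 mm, 0.06 rad), key in the keyway (0.2 rad), flange within 2 mm of the die's face, plunger pressed at least 9.5 mm; fingers still on the handle (over 3 N, grasp point within 30 mm of pin_grip) (horizontal distance between drive_pin and hub_mouth below 0.004 m and z of drive_pin in the frame of hub_mouth below -0.046 m and angle between the z axis of drive_pin and the z axis of die, either way round below 0.06 rad and angle between the x axis of drive_pin and the x axis of die, either way round below 0.2 rad and value of joint ejector above 0.0095 m and contact force between the fingers and drive_pin above 3 N and distance between the grasp point and pin_grip below 0.03 m); the arm keeps its last pose, push and grip.
It fails at once if one of the other parts on the bench was moved more than 25 mm (distance of any of tube_offcut, reducer_cone, grease_can from where it was at the start of the episode above 0.025 m).
It also fails if it takes over 51 s, if anything falls off the work surface, if the arm or the gripper's body presses on something with over 40 N, if the wrist force passes 120 N, or if a joint passes its speed limit or range.

## Working session

There is one attempt and no reset: what is moved stays moved. The work goes in short steps, Python scripts to look and compute and a shell command to move; the robot and the scene stay as the last step left them, time stands still between calls to the robot, and variables do not carry over. Pictures are saved under pics/ and viewed, at most 10 in all, crops included, and the job is handed in when it is done.

```bash
ls; mkdir -p pics; python3 - <<'E'
from plant import ctrl, imaging
import cv2, numpy as np
print(ctrl.get_obs(), ctrl.tcp_to_grasp)
for n in ("scene","top"):
    p,d=imaging.snapshot(n); cv2.imwrite(f"pics/{n}0.png",p); np.savez(f"{n}0.npz",p=p,d=d)
    m=imaging.camera_model(n); print(n,m)
E
```

```text
pics
{'clock': 0.0, 'joint_pos': array([-5.23065767e+01,  2.05934497e+01,  6.33163245e-01, -2.00765228e-02,
       -7.01344074e+01, -1.65088325e+01]), 'qvel': array([-0.08361492, -0.06788615, -0.153402  , -0.00871321,  0.0319738 ,
        0.06170548]), 'tau': array([-2.92844870e-04, -5.82713199e+01,  2.93042207e+01,  6.99670494e+00,
        6.88069253e-03, -2.07242474e-04]), 'tool_pos': array([ 0.24374861, -0.62893257,  0.22559544]), 'orientation': array([ 1.79903846e+02, -8.81621089e-03, -1.58822240e+02]), 'force': array([-0.47485307, -0.04807519,  0.32900389]), 'moment': array([-0.01897791,  0.01638363,  0.01930355]), 'gripper_force': 0.0, 'opening': 0.08780320688519044} 0.0188
scene {'mtx': array([[428.95103719,   0.        , 319.23015132],
       [  0.        , 428.95103719, 203.48228278],
       [  0.        ,   0.        ,   1.        ]]), 'D': array([-0.07804476,  0.        ,  0.        ,  0.        ,  0.        ]), 'R': array([[ 0.1286364 ,  0.99149587,  0.01971315],
       [ 0.64563971, -0.06864368, -0.76055073],
       [-0.75272972,  0.1105621 , -0.64897919]]), 't': array([-0.13693926, -0.27690718,  1.33710902])}
top {'mtx': array([[385.4993282 ,   0.        , 322.56217243],
       [  0.        , 385.4993282 , 194.23900724],
       [  0.        ,   0.        ,   1.        ]]), 'D': array([-0.04099951,  0.        ,  0.        ,  0.        ,  0.        ]), 'R': array([[ 0.01509707, -0.9998544 ,  0.00795307],
       [-0.99298144, -0.01592547, -0.11719316],
       [ 0.11730275, -0.00612798, -0.99307729]]), 't': array([0.05472788, 0.54734357, 0.87967258])}
```

View pics/scene0.png

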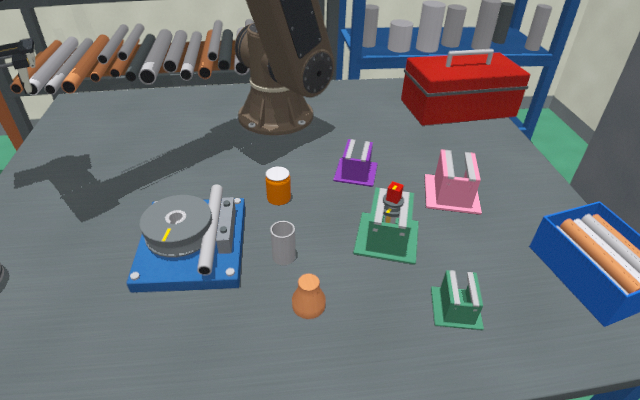

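View pics/top0.png

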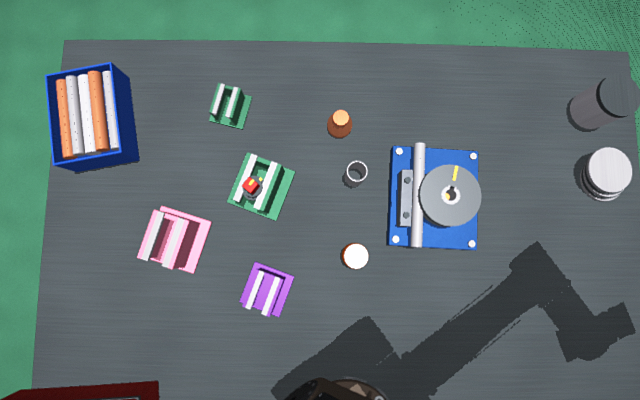

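The scene view shows the pin (red, 395,190) in the larger green rack (390,220) and the die at (177,222). In the top view the pin is at (252,185), the rack's slot runs up and slightly right, the die is at (450,195), and its yellow stripe is at (456,173). The tube offcut, cone and can stand between them at (356,173), (340,123) and (355,256).

```bash
cat > h.py <<'E'
import cv2, numpy as np
from plant import ctrl, imaging
def ray(n,uv,z):
    """pixels -> world points on plane z"""
    m=imaging.camera_model(n); uv=np.asarray(uv,float).reshape(-1,1,2)
    q=cv2.undistortPoints(uv,m["mtx"],m["D"])[:,0]
    d=np.c_[q,np.ones(len(q))]@m["R"]; c=-m["R"].T@m["t"]
    return c+d*((z-c[2])/d[:,2])[:,None]
def cloud(n,d):
    m=imaging.camera_model(n); v,u=np.mgrid[0:400,0:640]
    q=cv2.undistortPoints(np.dstack([u,v]).reshape(-1,1,2).astype(float),m["mtx"],m["D"])[:,0]
    P=np.c_[q,np.ones(len(q))]*d.reshape(-1,1)
    return ((P-m["t"])@m["R"]).reshape(400,640,3)
def masks(p):
    h=cv2.cvtColor(p,cv2.COLOR_BGR2HSV); H,S,V=[h[...,i].astype(int) for i in range(3)]
    return dict(red=((H<4)|(H>174))&(S>180)&(V>80), yel=(H>22)&(H<35)&(S>140)&(V>100), grn=(H>60)&(H<90)&(S>80))
E
python3 - <<'E'
from h import *
for n in ("scene","top"):
    z=np.load(n+"0.npz"); p,d=z["p"],z["d"]; W=cloud(n,d); M=masks(p)
    X,Y,Z=W[...,0],W[...,1],W[...,2]; ok=d>0
    near=lambda c,r:np.hypot(X-c[0],Y-c[1])<r
    r=M["red"]&ok&(Z>.09)&(Z<.16)&(X>.3)
    if n=="top": r[:,:200]=0; r[300:]=0
    else: r[:150]=0
    t=r&(Z>.128); print(n,"red",r.sum(),t.sum(),W[t].mean(0),np.percentile(Z[r],[5,95]))
    c=W[t].mean(0)
    print(" handle rect",cv2.minAreaRect(W[t][:,:2].astype(np.float32)*1000))
    lip=ok&(abs(Z-.092)<.004)&near(c,.1)&~M["red"]; print(" lips",lip.sum(),cv2.minAreaRect(W[lip][:,:2].astype(np.float32)*1000),np.median(Z[lip]))
    base=M["grn"]&ok&(abs(Z-.008)<.005)&near(c,.13); print(" base",base.sum(),cv2.minAreaRect(W[base][:,:2].astype(np.float32)*1000))
    y=M["yel"]&ok&near(c,.05); print(" pin yel",[(tuple(np.round(a,4))) for a in W[y]][:30])
    uv=(450,195) if n=="top" else (177,222)
    dc=W[uv[1],uv[0]]; dd=ok&(abs(Z-.085)<.004)&near(dc,.12)
    cc=cv2.minEnclosingCircle(W[dd][:,:2].astype(np.float32)*1000); print(" die",dd.sum(),cc,np.median(Z[dd]), W[dd].mean(0))
    ys=M["yel"]&ok&near(dc,.12); print(" die yel",ys.sum(),W[ys].mean(0), cv2.fitLine(W[ys][:,:2].astype(np.float32),cv2.DIST_L2,0,.01,.01).ravel())
p=cv2.imread("pics/top0.png")
a=cv2.resize(p[145:225,215:295],(400,400),interpolation=cv2.INTER_CUBIC); b=cv2.resize(p[155:235,410:490],(400,400),interpolation=cv2.INTER_CUBIC)
cv2.imwrite("pics/crop1.png",np.hstack([a,b]))
E
```

```text
scene red 233 92 [0.55661899 0.21701301 0.13265207] [0.10450417 0.1345268 ]
 handle rect ((555.3369140625, 216.9232635498047), (24.616737365722656, 25.536327362060547), 54.96916961669922)
 lips 817 ((566.3754272460938, 213.0294952392578), (81.00399017333984, 115.33122253417969), 70.05256652832031) 0.09122165507238447
 base 1114 ((568.9342041015625, 212.2264404296875), (129.43426513671875, 132.45654296875), 69.54557037353516)
 pin yel [(np.float64(0.5541), np.float64(0.2147), np.float64(0.133)), (np.float64(0.5555), np.float64(0.2163), np.float64(0.1339)), (np.float64(0.5564), np.float64(0.218), np.float64(0.1345)), (np.float64(0.5565), np.float64(0.2121), np.float64(0.1325)), (np.float64(0.56), np.float64(0.2128), np.float64(0.1352)), (np.float64(0.5609), np.float64(0.2145), np.float64(0.1358)), (np.float64(0.5598), np.float64(0.2091), np.float64(0.1328)), (np.float64(0.5615), np.float64(0.2105), np.float64(0.134)), (np.float64(0.5612), np.float64(0.2127), np.float64(0.1337)), (np.float64(0.562), np.float64(0.2145), np.float64(0.1341)), (np.float64(0.5652), np.float64(0.2059), np.flo
[... 1315 characters left out ...]
335938, 214.13906860351562), (83.96434783935547, 110.2980728149414), 70.09888458251953) 0.09207996119007165
 base 969 ((567.4609375, 213.94326782226562), (131.23362731933594, 131.88504028320312), 70.30326843261719)
 pin yel [(np.float64(0.5618), np.float64(0.2147), np.float64(0.1364)), (np.float64(0.5597), np.float64(0.2168), np.float64(0.1361)), (np.float64(0.5598), np.float64(0.2105), np.float64(0.1359)), (np.float64(0.558), np.float64(0.2129), np.float64(0.1339))]
 die 2853 ((543.5512084960938, -223.00802612304688), 70.14825439453125) 0.08496414296799978 [ 0.54266599 -0.22253599  0.0849322 ]
 die yel 4 [ 0.58736512 -0.23154002  0.08567829] [ 0.89838785 -0.43920302  0.58736515 -0.23154002]
```

View pics/crop1.png

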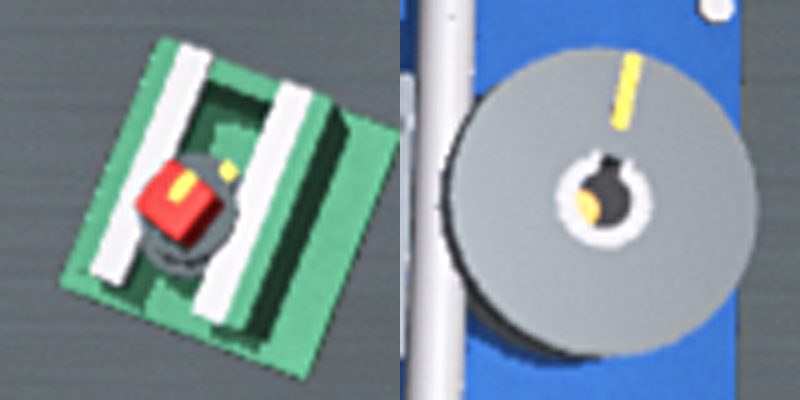

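The crop shows the handle and flange stripes pointing to about −38° yaw, the slot axis at −20° with the stop at the far end, and the die's stripe and keyway at about −11°. I'll move above the pin, turning +32°.

```bash
python3 -m crank '[[[0.02,0.04,0],[0,0,2.7],1],[[0.02,0.04,0],[0,0,2.7],1],[[0.02,0.04,0],[0,0,2.7],1],[[0.02,0.04,0],[0,0,2.7],1],[[0.02,0.04,0],[0,0,2.7],1],[[0.02,0.04,0],[0,0,2.7],1],[[0.02,0.04,0],[0,0,2.7],1],[[0.02,0.04,0],[0,0,2.7],1],[[0.02,0.04,0],[0,0,2.7],1],[[0.02,0.04,0],[0,0,2.7],1],[[0.02,0.04,0],[0,0,2.7],1],[[0.02,0.04,0],[0,0,2.7],1]]'; python3 - <<'E'
from h import *
z=np.load("top0.npz"); p,d=z["p"],z["d"]; M=masks(p)
# handle top incl. stripe: ray-cast red|yellow pixels near the handle
for n,(u,v),r in (("top",(251,186),14),("scene",(395,188),12)):
    p=np.load(n+"0.npz")["p"]; W=cloud(n,np.load(n+"0.npz")["d"]); M=masks(p); m=(M["red"]|M["yel"])&(W[...,2]>.125); m[:v-r]=0;m[v+r:]=0;m[:,:u-r]=0;m[:,u+r:]=0
    uv=np.argwhere(m)[:,::-1]; Q=ray(n,uv,.134)[:,:2]; print(n,len(uv),Q.mean(0),cv2.minAreaRect((Q*1000).astype(np.float32)))
# die: hub centre & stripe direction via rays at z=.085
for n,(u,v) in (("top",(450,195)),("scene",(177,222))):
    p=np.load(n+"0.npz")["p"]; M=masks(p); m=M["yel"].copy(); m[:v-40]=0;m[v+40:]=0;m[:,:u-40]=0;m[:,u+40:]=0
    uv=np.argwhere(m)[:,::-1]; Q=ray(n,uv,.085)[:,:2]; Q=Q[np.hypot(*(Q-[.544,-.223]).T)>.025]; print(n,len(Q),Q.mean(0),np.degrees(np.arctan2(*(Q.mean(0)-[.544,-.223])[::-1])))
    g=cv2.cvtColor(p,cv2.COLOR_BGR2GRAY); h=(g>190).astype(np.uint8)
    W=cloud(n,np.load(n+"0.npz")["d"]); h&=(np.hypot(W[...,0]-.544,W[...,1]+.223)<.03).astype(np.uint8)
    uv=np.argwhere(h)[:,::-1]; Q=(ray(n,uv,.085)[:,:2]*1000).astype(np.float32); print(" hub",len(Q),cv2.minEnclosingCircle(Q))
E
```

```text
clock: 1.3
tool_pos: [0.4842, -0.1475, 0.2266]
orientation: [180.0, 0.0, -126.3]
force: [-0.2, -0.8, -0.4]
opening: 0.0874
gripper_force: 0.0
top 38 [0.55029944 0.21557446] ((551.28271484375, 217.17843627929688), (25.288822174072266, 23.861177444458008), 51.31168746948242)
scene 121 [0.56070089 0.21508051] ((568.455810546875, 210.01431274414062), (25.976648330688477, 54.36005401611328), 61.02261734008789)
top 4 [ 0.58748597 -0.23177988] -11.414651290261943
 hub 195 ((543.6860961914062, -222.5657958984375), 22.358264923095703)
scene 41 [ 0.59499137 -0.23527903] -13.539392616984118
 hub 101 ((545.219482421875, -223.7935791015625), 20.172039031982422)
```

```bash
python3 -m crank '[[[0.0076,0.0405,0],[0,0,0],1],[[0.0076,0.0405,0],[0,0,0],1],[[0.0076,0.0405,0],[0,0,0],1],[[0.0076,0.0405,0],[0,0,0],1],[[0.0076,0.0405,0],[0,0,0],1],[[0.0076,0.0405,0],[0,0,0],1],[[0.0076,0.0405,0],[0,0,0],1],[[0.0076,0.0405,0],[0,0,0],1],[[0.0076,0.0405,-0.01],[0,0,0],1],[[0,0,-0.03],[0,0,0],1],[[0,0,-0.03],[0,0,0],1]]'; python3 - <<'E'
from h import *
p,d=imaging.snapshot("scene"); np.savez("s1.npz",p=p,d=d)
q,d=imaging.snapshot("top")
cv2.imwrite("pics/c2.png",np.hstack([cv2.resize(p[120:270,330:480],(400,400),interpolation=2),cv2.resize(q[120:240,200:320],(400,400),interpolation=2)]))
E
```

```text
clock: 2.4
tool_pos: [0.5523, 0.2167, 0.1555]
orientation: [180.0, 0.0, -126.3]
force: [0.4, 0.1, -0.7]
opening: 0.0874
gripper_force: 0.0
```

View pics/c2.png

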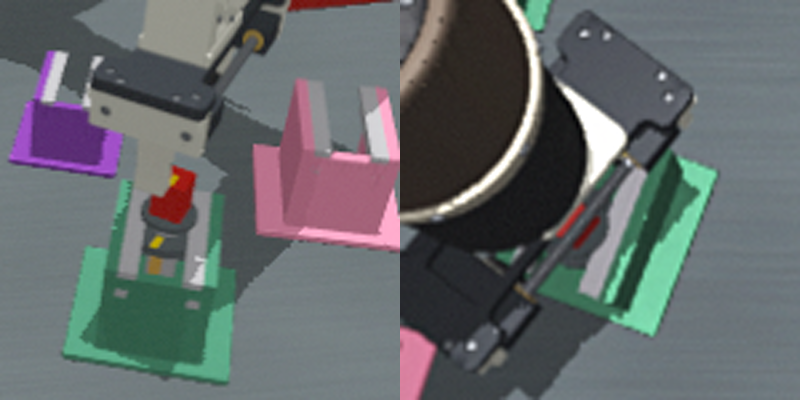

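The crop shows the front finger at (150,165) and the handle at (180,195). The other finger is hidden behind the handle and nothing is in the way, so I'll go down and close.

```bash
python3 -m crank '[[[0,0,-0.026],[0,0,0],1],[[0,0,-0.026],[0,0,0],1],[[0,0,0],[0,0,0],1],[[0,0,0],[0,0,0],-1],[[0,0,0],[0,0,0],-1],[[0,0,0],[0,0,0],-1],[[0,0,0],[0,0,0],-1],[[0,0,0],[0,0,0],-1],[[0,0,0],[0,0,0],-1]]'; python3 - <<'E'
from h import *
o=ctrl.get_obs(); print(o["moment"],o["tool_pos"],o["orientation"])
E
```

```text
clock: 3.4
tool_pos: [0.5524, 0.2152, 0.1049]
orientation: [-180.0, 0.0, -126.4]
force: [-1.0, 0.0, -0.9]
opening: 0.0446
gripper_force: 0.0
[ 0.04389364  0.02495125 -0.01254637] [0.55241319 0.21517646 0.10486152] [-1.79993371e+02  2.04359868e-02 -1.26410569e+02]
```

```bash
python3 -m crank '[[[0,0,0],[0,0,0],-1],[[0,0,0],[0,0,0],-1],[[0,0,0],[0,0,0],-1],[[0,0,0],[0,0,0],-1],[[0,0,0],[0,0,0],-1],[[0,0,0],[0,0,0],-1]]'; python3 - <<'E'
from h import *
o=ctrl.get_obs(); print(o["moment"],o["tool_pos"],o["orientation"])
E
```

```text
clock: 4.0
tool_pos: [0.5523, 0.2152, 0.1045]
orientation: [180.0, -0.0, -126.4]
force: [-0.4, 0.4, 0.5]
opening: 0.0257
gripper_force: 30.0
[0.29328329 0.30195953 0.03081856] [0.55228009 0.21516941 0.10451975] [ 1.79993699e+02 -1.62809683e-03 -1.26415423e+02]
```

```bash
python3 -m crank '[[[0,0,0.0012],[0,0,0],-1],[[-0.009,0.0036,0],[0,0,0],-1],[[-0.009,0.0036,0],[0,0,0],-1],[[0,0,0],[0,0,0],-1]]'
```

```text
clock: 4.4
tool_pos: [0.5326, 0.2224, 0.1054]
orientation: [180.0, -0.1, -126.4]
force: [1.1, 0.0, -3.3]
opening: 0.026
gripper_force: 30.0
```

```bash
python3 -m crank '[[[-0.0094,0.0034,0],[0,0,0],-1],[[-0.0094,0.0034,0],[0,0,0],-1],[[-0.0094,0.0034,0],[0,0,0],-1],[[-0.0094,0.0034,0],[0,0,0],-1],[[-0.0094,0.0034,0],[0,0,0],-1],[[-0.0094,0.0034,0],[0,0,0],-1],[[-0.0094,0.0034,0],[0,0,0],-1],[[-0.0094,0.0034,0],[0,0,0],-1],[[0,0,0],[0,0,0],-1]]'
```

```text
clock: 5.3
tool_pos: [0.4579, 0.2499, 0.1059]
orientation: [180.0, -0.0, -126.4]
force: [-1.1, -0.1, -4.0]
opening: 0.026
gripper_force: 30.0
```

```bash
python3 -m crank '[[[0,0,0.03],[0,0,0],-1],[[0,0,0.03],[0,0,0],-1],[[0,0,0.03],[0,0,0],-1],[[0.0072,-0.0394,0],[0,0,2],-1],[[0.0072,-0.0394,0],[0,0,2],-1],[[0.0072,-0.0394,0],[0,0,2],-1],[[0.0072,-0.0394,0],[0,0,2],-1],[[0.0072,-0.0394,0],[0,0,2],-1],[[0.0072,-0.0394,0],[0,0,2],-1],[[0.0072,-0.0394,0],[0,0,2],-1],[[0.0072,-0.0394,0],[0,0,2],-1],[[0.0072,-0.0394,0],[0,0,2],-1]]' && python3 -m crank '[[[0.0072,-0.0394,0],[0,0,2],-1],[[0,0,0],[0,0,2],-1],[[0,0,0],[0,0,0],-1]]'; python3 - <<'E'
from h import *
p,d=imaging.snapshot("scene"); np.savez("s3.npz",p=p,d=d)
q,d=imaging.snapshot("top"); np.savez("t3.npz",p=q,d=d)
cv2.imwrite("pics/c3.png",np.hstack([cv2.resize(p[110:290,150:330],(400,400),interpolation=2),cv2.resize(q[125:255,350:480],(400,400),interpolation=2)]))
E
```

```text
clock: 6.5
tool_pos: [0.5241, -0.1068, 0.1959]
orientation: [-180.0, 0.0, -108.3]
force: [1.6, 0.7, -3.6]
opening: 0.0258
gripper_force: 30.0
clock: 6.8
tool_pos: [0.5309, -0.1457, 0.1953]
orientation: [180.0, -0.0, -104.5]
force: [-0.3, 0.4, -3.8]
opening: 0.0262
gripper_force: 30.0
```

View pics/c3.png

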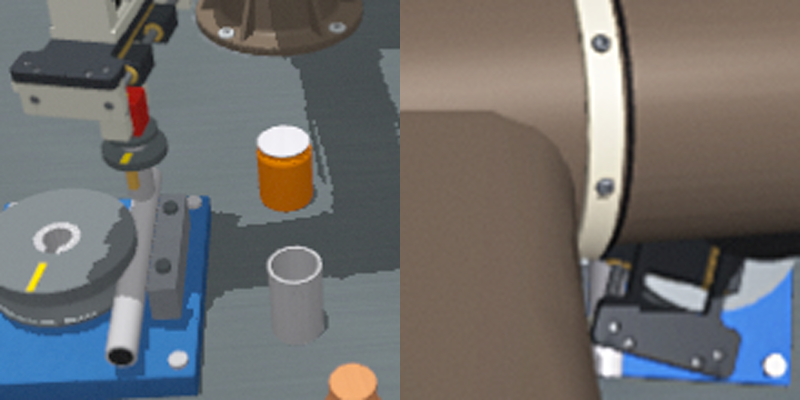

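The crop shows the pin hanging upright at (135,150), with its flange stripe facing the camera. The die, hub and yellow stripe at (38,277) are clear. Next I'll fit the pin's flange and shaft and the die in this one camera.

```bash
cat > fit.py <<'E'
from h import *
from scipy.optimize import least_squares
def circ(P,r,c0):
    return least_squares(lambda c:np.hypot(P[:,0]-c[0],P[:,1]-c[1])-r,c0,loss="soft_l1",f_scale=.001)
def pin(f):
    z=np.load(f); p,d=z["p"],z["d"]; W=cloud("scene",d); o=ctrl.get_obs(); t=o["tool_pos"]; tip=t[2]-.0775
    near=(d>0)&(np.hypot(W[...,0]-t[0],W[...,1]-t[1])<.045)
    for nm,a,b,r in (("flange",.049,.055,.028),("shaft",.006,.046,.012),("collar",.069,.072,.022)):
        m=near&(W[...,2]>tip+a)&(W[...,2]<tip+b)&(np.hypot(W[...,0]-t[0],W[...,1]-t[1])<r+.006)
        P=W[m]; s=circ(P,r,t[:2]); print(nm,len(P),s.x.round(4),(s.x-t[:2]).round(4),np.sqrt((s.fun**2).mean()).round(4))
    y=masks(p)["yel"]&near&(W[...,2]<tip+.062)&(W[...,2]>tip+.04); print("stripe",W[y].mean(0).round(4))
    print(t.round(4),o["orientation"].round(2),"tip",tip)
def die():
    z=np.load("scene0.npz"); p,d=z["p"],z["d"]; W=cloud("scene",d)
    h=cv2.cvtColor(p,cv2.COLOR_BGR2GRAY); R=np.hypot(W[...,0]-.545,W[...,1]+.224)
    # top-face outline: contour of pixels at face height, hub: bright ring contour
    m=((abs(W[...,2]-.085)<.006)&(R<.085)).astype(np.uint8); k,_=cv2.findContours(m,0,1); k=max(k,key=len)[:,0]
    Q=ray("scene",k,.085)[:,:2]; s=circ(Q,.0695,[.545,-.224]); print("die rim",s.x.round(4),np.sqrt((s.fun**2).mean()).round(4))
    m=((h>185)&(R<.032)).astype(np.uint8); k,_=cv2.findContours(m,0,1); k=max(k,key=len)[:,0]; Q=ray("scene",k,.085)[:,:2]
    s=least_squares(lambda c:np.hypot(Q[:,0]-c[0],Q[:,1]-c[1])-c[2],[.545,-.224,.02],loss="soft_l1",f_scale=.001); print("hub outline",s.x.round(4),np.sqrt((s.fun**2).mean()).round(4))
    m=masks(p)["yel"]&(R<.075)&(R>.02); Q=ray("scene",np.argwhere(m)[:,::-1],.085)[:,:2]; l=cv2.fitLine(Q.astype(np.float32),2,0,.001,.001).ravel()
    print("stripe",Q.mean(0),np.degrees(np.arctan2(l[1],l[0])),np.degrees(np.arctan2(*(Q.mean(0)-s.x[:2])[::-1])))
E
python3 - <<'E'
from fit import *
pin("s3.npz"); die()
E
```

```text
flange 174 [ 0.5297 -0.1447] [-0.0013 -0.0003] 0.0064
shaft 117 [ 0.5327 -0.1447] [ 0.0017 -0.0003] 0.0015
collar 65 [ 0.5306 -0.1469] [-0.0003 -0.0025] 0.0027
stripe [ 0.5526 -0.1491  0.1734]
[ 0.531  -0.1443  0.1956] [ 179.98    0.   -104.49] tip 0.11808216560046521
die rim [ 0.5484 -0.2233] 0.0016
hub outline [ 0.5456 -0.2237  0.018 ] 0.0024
stripe [ 0.59488123 -0.23525331] -12.208852 -13.205105539732049
```

```bash
python3 -m crank '[[[0.0068,-0.039,0],[0,0,1],-1],[[0.0068,-0.039,0],[0,0,1],-1],[[0,0,-0.012],[0,0,0],-1],[[0,0,-0.012],[0,0,0],-1],[[0,0,0],[0,0,0],-1]]'; python3 - <<'E'
from fit import *
p,d=imaging.snapshot("scene"); np.savez("s4.npz",p=p,d=d)
pin("s4.npz")
cv2.imwrite("pics/c4.png",cv2.resize(p[170:270,115:240],(800,640),interpolation=2)[:600])
E
```

```text
clock: 7.4
tool_pos: [0.5432, -0.2211, 0.1695]
orientation: [179.8, 0.0, -102.4]
force: [-0.2, 1.3, -4.3]
opening: 0.0258
gripper_force: 30.0
flange 249 [ 0.5387 -0.2205] [-0.0052  0.0007] 0.0059
shaft 117 [ 0.5454 -0.22  ] [0.0015 0.0012] 0.0021
collar 82 [ 0.5429 -0.222 ] [-0.001  -0.0008] 0.0029
stripe [ 0.5652 -0.2234  0.1479]
[ 0.5439 -0.2212  0.1707] [ 179.86   -0.   -102.36] tip 0.09319855467800807
```

View pics/c4.png

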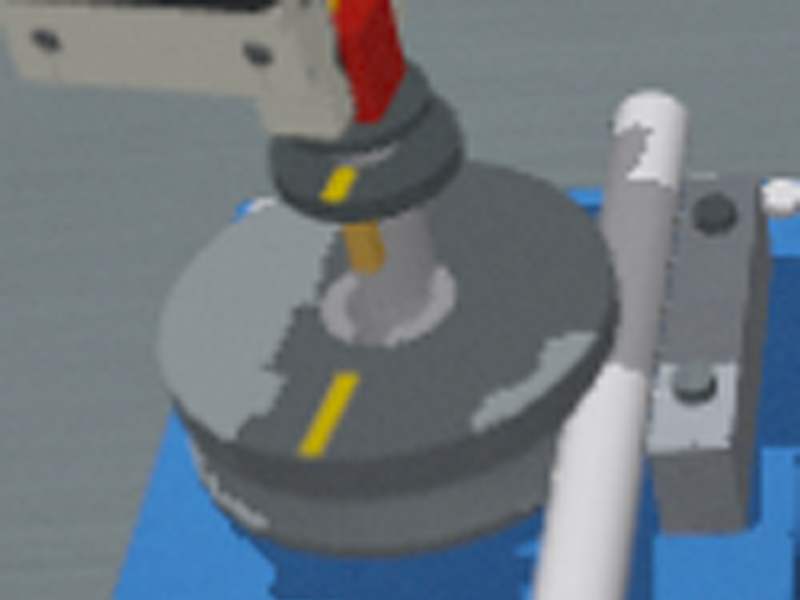

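The crop shows the pin's tip just over the hub ring. The ring spans columns 318–457 with its centre near (388,297), the shaft's right edge is at column 432, and the flange's bottom rim runs through (285,195), (345,222) and (430,190). The key at (365,248) points towards the keyway stripe at (330,415). I'll cast rays through these points.

```bash
python3 - <<'E'
from fit import *
c=lambda a:np.array(a,float)/6.4-.42+[115,170]
tip=.0932
Q=ray("scene",c([(285,195),(298,207),(310,215),(345,222),(390,213),(430,190)]),tip+.048)[:,:2]
s=circ(Q,.028,[.544,-.22]); print("flange rim",s.x.round(4),(s.fun*1000).round(1))
# flange side extremes -> y ; shaft right edge
z=np.load("scene0.npz"); p,d=z["p"],z["d"]; W=cloud("scene",d); R=np.hypot(W[...,0]-.545,W[...,1]+.224)
x0,y0,k=150,195,8
g=cv2.resize(cv2.cvtColor(p,6)[y0:y0+45,x0:x0+55],None,fx=k,fy=k,interpolation=cv2.INTER_CUBIC)
m=(g>175).astype(np.uint8); n,l,st,ce=cv2.connectedComponentsWithStats(m)
for i in range(1,n):
    if st[i,4]>2000:
        pts=np.argwhere(l==i)[:,::-1]; hull=cv2.convexHull(pts.astype(np.int32))[:,0]; uv=(hull+.5)/k-.5+[x0,y0]; Q=ray("scene",uv,.085)[:,:2]
        s=least_squares(lambda c:np.hypot(Q[:,0]-c[0],Q[:,1]-c[1])-c[2],[.545,-.224,.02],loss="soft_l1",f_scale=.0005); print("blob",st[i],s.x.round(4),(np.abs(s.fun)*1000).mean().round(2))
# rim of die, hand-picked front edge points of top face in c4 crop
Q=ray("scene",c([(160,340),(175,390),(235,440),(300,457),(400,458),(500,430),(580,375),(613,310),(590,225),(550,190)]),.085)[:,:2]
s=circ(Q,.070,[.545,-.224]); print("die rim",s.x.round(4),(s.fun*1000).round(1))
E
```

```text
flange rim [ 0.5447 -0.2185] [-1.  -0.5  0.5  1.4  0.1 -1.7]
blob [ 119  120  171  115 7594] [ 0.5452 -0.2236  0.0209] 0.26
blob [  96  266   70   94 2624] [ 0.5927 -0.2369  0.0155] 1.65
die rim [ 0.5469 -0.222 ] [ 0.4 -0.8 -1.4 -2.  -0.5  1.3  1.8 -0.6 -3.5 -2.8]
```

```bash
python3 -m crank '[[[0.0,-0.003,0],[0,0,0],-1],[[0,0,-0.005],[0,0,0],-1],[[0,0,-0.005],[0,0,0],-1],[[0,0,-0.004],[0,0,0],-1],[[0,0,0],[0,0,0],-1],[[0,0,0],[0,0,0],-1]]'; python3 - <<'E'
from h import *
o=ctrl.get_obs(); print(o["moment"],o["tool_pos"],o["orientation"],o["force"])
E
```

```text
clock: 8.05
tool_pos: [0.5447, -0.2255, 0.1576]
orientation: [180.0, -0.0, -102.4]
force: [-1.0, 1.1, -3.3]
opening: 0.0259
gripper_force: 30.0
[ 0.04799529  0.01110981 -0.06611536] [ 0.54470567 -0.22545682  0.15764699] [ 1.79984594e+02 -6.25723582e-03 -1.02407391e+02] [-0.96395593  1.10871927 -3.31432264]
```

```bash
python3 -m crank '[[[0,0.0007,-0.004],[0,0,0],-1],[[0,0,-0.004],[0,0,0],-1],[[0,0,-0.003],[0,0,0],-1],[[0,0,0],[0,0,0],-1],[[0,0,0],[0,0,0],-1]]'; python3 - <<'E'
from h import *
o=ctrl.get_obs(); print(o["moment"],o["tool_pos"],o["orientation"],o["force"])
E
```

```text
clock: 8.55
tool_pos: [0.5445, -0.2247, 0.1465]
orientation: [180.0, -0.0, -102.4]
force: [-0.9, -1.3, -5.1]
opening: 0.0256
gripper_force: 30.0
[-0.22651168  0.55547605  0.06143209] [ 0.54450385 -0.22474824  0.14649307] [ 1.79959883e+02 -3.15763957e-03 -1.02416484e+02] [-0.93996184 -1.32174067 -5.11610647]
```

```bash
python3 -m crank '[[[0,0,-0.002],[0,0,0],-1],[[0,0,-0.002],[0,0,0],-1],[[0,0,-0.002],[0,0,0],-1],[[0,0,-0.002],[0,0,0],-1],[[0,0,0],[0,0,0],-1]]'; python3 - <<'E'
from h import *
o=ctrl.get_obs(); print(o["moment"],o["tool_pos"],o["orientation"],o["force"])
p,d=imaging.snapshot("scene"); np.savez("s5.npz",p=p,d=d)
cv2.imwrite("pics/c5.png",cv2.resize(p[170:270,115:240],(750,600),interpolation=2))
E
```

```text
clock: 9.05
tool_pos: [0.5445, -0.2248, 0.1383]
orientation: [180.0, -0.0, -102.4]
force: [-1.8, -1.6, -5.2]
opening: 0.0258
gripper_force: 30.0
[-0.55107016  0.73472853  0.01507049] [ 0.54449873 -0.22476483  0.13833907] [ 1.79967490e+02 -1.47970133e-03 -1.02419692e+02] [-1.78390035 -1.58365821 -5.19467222]
```

View pics/c5.png

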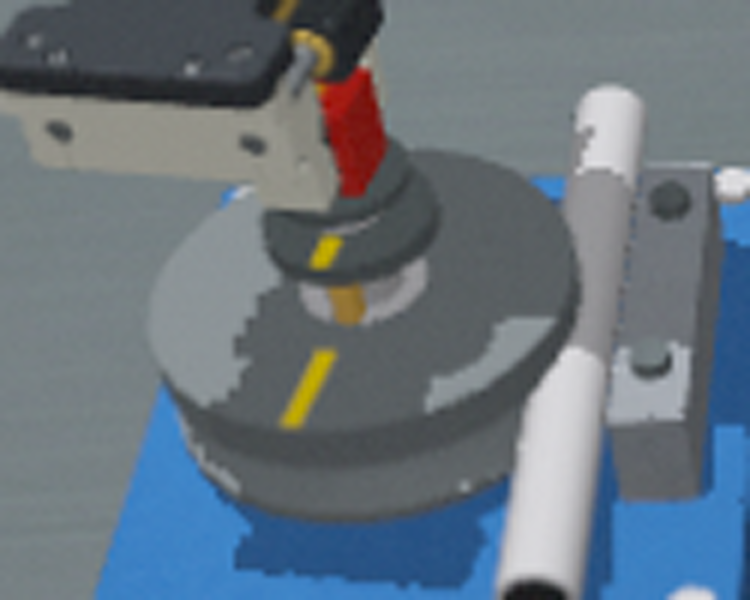

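The crop shows the pin in the hub with its key at (347,303) over the keyway and in line with the stripe. The vertical force is about the pin's weight, so I'll keep pushing.

```bash
python3 -m crank '[[[-0.0003,-0.0003,-0.003],[0,0,0],-1],[[0,0,-0.003],[0,0,0],-1],[[0,0,-0.003],[0,0,0],-1],[[0,0,-0.002],[0,0,0],-1],[[0,0,0],[0,0,0],-1]]'; python3 - <<'E'
from h import *
o=ctrl.get_obs(); print(o["moment"],o["tool_pos"],o["orientation"],o["force"])
E
python3 -m crank '[[[0,0,-0.002],[0,0,0],-1],[[0,0,-0.002],[0,0,0],-1],[[0,0,-0.002],[0,0,0],-1],[[0,0,-0.002],[0,0,0],-1],[[0,0,0],[0,0,0],-1]]'; python3 - <<'E'
from h import *
o=ctrl.get_obs(); print(o["moment"],o["tool_pos"],o["orientation"],o["force"])
E
```

```text
clock: 9.6
tool_pos: [0.5444, -0.2249, 0.1273]
orientation: [180.0, 0.0, -102.4]
force: [-0.5, -0.2, -4.0]
opening: 0.0259
gripper_force: 30.0
[-0.23944554  0.53143345  0.01887823] [ 0.54442941 -0.22491096  0.1273211 ] [ 1.79983153e+02  8.47156784e-03 -1.02414054e+02] [-0.49988977 -0.2041237  -3.99792324]
clock: 10.1
tool_pos: [0.5446, -0.2252, 0.1209]
orientation: [-179.9, -0.0, -102.4]
force: [-3.8, 0.5, 5.1]
opening: 0.0256
gripper_force: 30.0
[0.40422711 1.86460987 0.00637553] [ 0.5445977  -0.22520612  0.12085953] [-1.79949829e+02 -1.75791337e-02 -1.02391944e+02] [-3.81848926  0.47354065  5.10550917]
```

```bash
python3 -m crank '[[[-0.0003,0,-0.002],[0,0,0],-1],[[0,0,-0.002],[0,0,0],-1],[[0,0,-0.002],[0,0,0],-1],[[0,0,-0.002],[0,0,0],-1],[[0,0,0],[0,0,0],-1],[[0,0,0],[0,0,0],-1]]'; python3 - <<'E'
from h import *
o=ctrl.get_obs(); print(o["moment"],o["tool_pos"],o["orientation"],o["force"])
E
```

```text
clock: 10.7
tool_pos: [0.5448, -0.2256, 0.1145]
orientation: [-179.9, -0.1, -102.4]
force: [-6.2, 0.7, 16.3]
opening: 0.0258
gripper_force: 30.0
[0.59468542 3.17667556 0.08072214] [ 0.54475148 -0.22563932  0.11453621] [-1.79864183e+02 -5.82555234e-02 -1.02351044e+02] [-6.21925172  0.69828515 16.31875189]
```

```bash
python3 -m crank '[[[-0.0008,0,-0.001],[0,0,0],-1],[[0,0,-0.001],[0,0,0],-1],[[0,0,-0.001],[0,0,0],-1],[[0,0,0],[0,0,0],-1],[[0,0,0],[0,0,0],-1]]'; python3 - <<'E'
from h import *
o=ctrl.get_obs(); print(o["moment"],o["tool_pos"],o["orientation"],o["force"])
p,d=imaging.snapshot("scene")
cv2.imwrite("pics/c6.png",cv2.resize(p[170:270,115:240],(750,600),interpolation=2))
E
```

```text
clock: 11.2
tool_pos: [0.5447, -0.2259, 0.1143]
orientation: [-179.7, -0.1, -102.3]
force: [-13.4, 6.0, 35.3]
opening: 0.0262
gripper_force: 30.1
[1.98084776 5.22496167 0.04063397] [ 0.54469038 -0.22592384  0.11433268] [-1.79714614e+02 -9.28499109e-02 -1.02293877e+02] [-13.42300044   5.97300415  35.29588402]
```

View pics/c6.png

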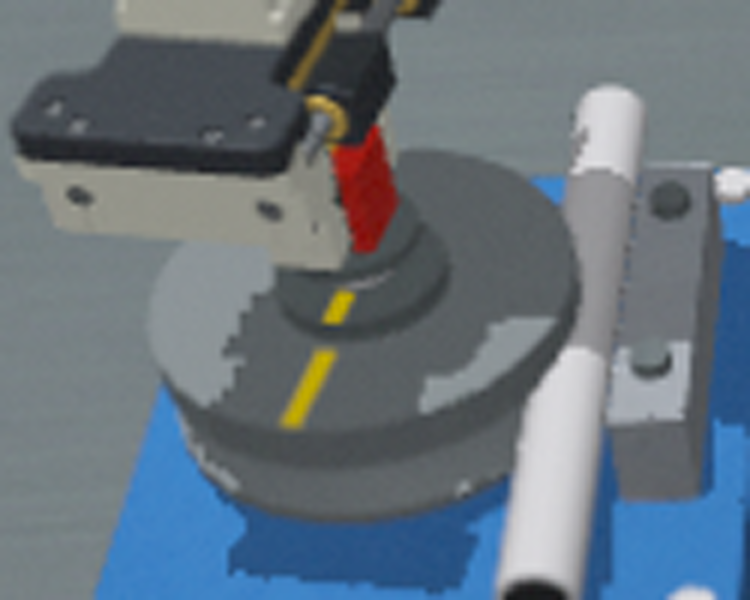

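The crop shows the flange flat on the die's face, with the flange stripe at (338,307) in line with the die stripe at (312,385). The height reads home (TCP 0.1143) and the force has stiffened. I'll ease the push slightly, check and hand in.

```bash
python3 -m crank '[[[0,0,0.0008],[0,0,0],-1],[[0,0,0],[0,0,0],-1],[[0,0,0],[0,0,0],-1],[[0,0,0],[0,0,0],-1]]' && python3 -c "
from plant import close_job
print(close_job())"
```

```text
clock: 11.65
tool_pos: [0.5447, -0.2259, 0.1143]
orientation: [-179.7, -0.1, -102.3]
force: [-10.6, 3.4, 30.1]
opening: 0.0256
gripper_force: 30.1
the job is handed in; nothing more can be done
None
```

I handed the job in at 11.65 s with the drive pin fully down: flange flat on the die, key in line with the keyway, handle still gripped at 30 N and pushed down with about 30 N; no verdict came back.

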